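# Lock the filter cover of a polishing-dust unit with a push rivet

## Task

The filter of the polishing dust unit has been changed and its blue cover left part open: slide the cover fully home, put the black push rivet with the raised orange pin from the wooden holder down through the cover's hole until its head sits on the cover, and then press the pin flush so that the rivet spreads and locks the cover. The thin cover cracks easily, so push and press gently, no harder than is needed, and leave the rest of the bench as it is.

Things in the scene. Friction and masses are not known exactly. Their poses are not given: they have to be found in the camera images.
- unit: Desktop dust-filter unit: white sheet-metal box 322 x 180 mm, deck top 85 mm high, fan housing 130 mm high at its rear. Origin on the bench straight below the deck's rivet hole, 60 mm behind the front edge; x runs from front edge to fan housing (the way the cover closes), z up. The box rides on soft spring mounts: pressed with 10 to 25 N it sinks by 0 to 12 mm, by its load, and comes back up.
- cover (a joint): How far the blue cover stands open, in m: 0 is fully home against the fan housing, up to 0.05 open, sliding towards the unit's front (its -x). It slides stiffly (about 4 N) and stays where it is left; at home it meets a firm stop. The thin sheet cracks if the rivet's head is pressed on it with more than 28 N or it is pushed with more than 30 N.
- cover_face (a point): On the blue cover: centre of the flat upright near face of its raised middle, the face to push on. It looks to the unit's -x, is 110 mm wide (along y) and 18 mm high; this point is half-way up, 9 mm above the cover's flat sheet (4 mm thick, top 89 mm above the bench), which reaches 67 mm from this face to the front and is 148 mm wide between side rails 8 mm high.
- cover_hole (a point): Centre of the rivet hole in the cover, on the top of its flat sheet (89 mm above the bench): 12 mm across, 42 mm in front of the pushing face. Moves with the cover.
- deck_hole (a point): Centre of the rivet hole in the unit's deck, on the deck's top (85 mm above the bench, under the cover): 11.5 mm across through 4 mm sheet, free below. The cover's hole lies over it when the cover is home.
- holder: Wooden holder 90 (x) x 120 (y) x 28 mm, fixed to the bench; origin at the centre of its underside. Two holes 11.5 mm across and 24 mm deep at x -15, y +30 and y -30 mm hold the two rivets; a row of thin burs stands up to 40 mm above its top along x +34 mm.
- rivet: The push rivet to use, standing upright in the holder: black head (flange) 24 mm across and 4 mm thick, below it a round shank 10 mm across and 18 mm long with a tapered tip, above it the raised orange pin. Origin at the centre of the flange's underside, z up along the pin. 20 g.
- rivet_head: The push rivet's round flat head (the flange, 24 mm across, 4 mm thick), one piece with the rivet; origin at the centre of its underside.
- pin_top (a point): Centre of the top of the rivet's orange pin, 9 mm across; raised, it stands 7 to 9.3 mm above the flange's top (11 to 13.3 mm above the flange's underside). The pin is the place to grip the rivet, from above.
- pin (a joint): How far the pin is pressed in, in m: 0 fully raised, 0.009 flush with the flange's top. It moves only under about 16 N, stays where it is left, stops hard when flush (press slowly), and drives two wings out of the shank 9 to 13 mm below the flange: with the pin pressed in, the rivet no longer enters a hole.
- old_rivet: An old rivet of the same kind without a pin (a flat head with an open hole) in the other hole of the holder; to be left there. Origin at the centre of its flange's underside.
- bowl: White ceramic bowl, 72 mm across, 32 mm high; to be left alone.
- carton: Yellow carton 55 x 85 x 26 mm; to be left alone.
- hammer: Hammer lying on the bench; to be left alone.
- driver: Red screwdriver lying on the bench; to be left alone.
- jar: Amber jar, 60 mm across, 70 mm high; to be left alone.
- bangle: Brass bangle 66 mm across lying on the bench; to be left alone.

How it is judged:
By the outcome, as a careful person would: the job done as asked, in the order asked, and still so for the second after the job is handed in, with the robot touching nothing.
It also fails if it takes over 72 s, if anything falls off the work surface, if the arm or the gripper's body presses on something with over 40 N, if the wrist force passes 120 N, or if a joint passes its speed limit or range.

## Robot

A 6-joint arm with a two-finger parallel gripper is mounted at the origin on the work surface. World frame = base frame: x ahead of the robot, y to its left, z up, the work surface at z = 0. Lengths are in m, angles in degrees, forces in N, time in s.
With the tool pointing down it reaches from about 0.375 to 0.9 m from the base axis. Payload 3.1 kg.
Tool frame: the origin (TCP) lies at the centre of the arm's flange, where the gripper is bolted on; the fingertips stand 182 mm ahead of it and the grasp point (between the pads) lies bot.grip_point_offset ahead of it (bot.grip_point_offset is the distance from the TCP to the grasp point, in m); x points along the fingers, z is the direction in which the jaws open and shut, and the axes are right-handed (so a half turn about x gives the same grasp; the last joint's range is limited). The gripper opens to 87 mm and grips with 3 to 60 N. Pads are 19 mm wide; open, the fingers measure 117 mm over their backs; the gripper's body (75 mm by 190 mm) begins 51 mm behind the grasp point.
Start: joints at [-75.659, 30.224, 82.088, -0, 67.689, -10.227], TCP at [0.26, -0.568, 0.405] pointing down, gripper open.
Joint ranges: [-176.69, 176.69], [-43.24, 126.21], [12.49, 139.97], [-82, 262], [0, 151.66], [-163.58, 163.58]. Speed limits (degrees/s): [159.86, 159.86, 180, 180, 180, 180].

## Interface

Orientations are given as a 3x3 rotation matrix whose columns are the frame's x, y, z axes.
In Python, from rig import bot gives the robot as it stands.
- The arm moves only by the tool step_arm, never from a script. Its argument "motion" is a list that holds one entry, the list of rows, each a list of 7 numbers: the turn, a rotation vector about the world's x, y, z in degrees, then the shift along the world's x, y, z in mm, then the finger opening in mm, from 0 to 87. A call has 1 to 12 rows; each row is the pose to reach, as a shift and turn from the pose commanded when the call began; what a row does not reach only later rows make up. A row lasts 1/12 s, in which the tool goes at most 41.7 mm and 7.16 degrees, less where a joint would pass 70% of its speed; a pose out of reach is approached as far as the arm can. A call with a gripper value outside its range is refused whole. The fingers move at their own pace and stop on an object; the grip force is fixed at half the most. Time passes only in rows, so rows that repeat a pose let the fingers close. It gives the time, the measured TCP pose, the force and the opening at its end, in the units of the state.
- bot.read_state(): the state, without advancing time (a new reading comes with each control period).
- bot.capture(name): name is "scene" or "top" or "wrist"; returns a dict with "frame" (480x640x3 uint8, red, green, blue), "range_z" (480x640 float32, m along the optical axis (not along the pixel's ray), 0 where there is no reading), "fx", "fy", "cx", "cy" (pixels), "cam_to_world" (4x4, takes a point from camera to world coordinates). Camera axes: x right, y down, z forward; pixel columns grow to the right and rows downward; lengths in m; the calibration is good to about 2 mm. A picture is of the moment at which its call begins.
- bot.hand_in(): hands the job in, once; it reports no verdict.
The state is a dict: "time_s": time; "joint_positions": joint angles; "qvel": joint speeds; "tau": joint torques, N m; "position": TCP position; "tcp_rot": TCP orientation; "force": force on the tool from outside, world axes, zero at the start; "moment": the same for the moment, N m; "opening": opening from 0.0 (shut) to 1.0 (fully open).
Only numpy, scipy, OpenCV 4.12 (cv2) and the standard library are available. Lean on these libraries where they do the work, as an engineer would, in place of code of your own. Each camera call takes 0.05 s, during which the arm holds its last target.

## Working session

There is one attempt and no reset: what is moved stays moved. The work goes in short steps, Python scripts to look and compute and a tool call to move; the robot and the scene stay as the last step left them, time stands still between calls to the robot, and variables do not carry over. Pictures are saved under pics/ and viewed, and the job is handed in when it is done.

Besides the shell and the picture viewer there is one more tool, called after ">>>" as a command line: name --argument value ..., lists and objects as JSON in quotes. step_arm: Moves the arm, as the interface text tells. Its arguments: {"type":"object","properties":{"motion":{"type":"array"}},"required":["motion"]}

```bash
ls; mkdir -p pics
python3 - <<'E'
from rig import bot
import cv2,numpy as np
print(bot.grip_point_offset); s=bot.read_state(); print(s)
for n in ("scene","top","wrist"):
    c=bot.capture(n); cv2.imwrite(f"pics/{n}0.png",c["frame"][:,:,::-1]); np.savez(f"pics/{n}0.npz",**c)
    print(n,c["fx"],c["cx"],c["cy"],np.round(c["cam_to_world"],3).tolist())
E
```

```text
pics
0.1635
{'time_s': 0.0, 'joint_positions': array([-7.56584585e+01,  3.02799790e+01,  8.21556534e+01,  1.67754704e-03,
        6.76883736e+01, -1.02276971e+01]), 'qvel': array([-0.08245748, -0.01470404,  0.00975716,  0.00658243, -0.1428738 ,
        0.08852179]), 'tau': array([-1.00592245e-04, -4.40035272e+01, -1.76595658e+01,  6.33235043e-02,
        5.81945095e-02, -1.64368016e-04]), 'position': array([ 0.25981217, -0.56807139,  0.40376441]), 'tcp_rot': array([[-5.09860182e-04,  9.09464212e-01,  4.15781897e-01],
       [ 2.10357127e-03,  4.15782007e-01, -9.09461873e-01],
       [-9.99997658e-01,  4.10928460e-04, -2.12511348e-03]]), 'force': array([-0.04705366,  0.54415194,  0.43587126]), 'moment': array([ 0.01149929, -0.07705719,  0.04970665]), 'opening': 1.0015082002809774}
scene 472.2435775909019 319.1294938489504 235.27882904248958 [[0.591, 0.593, -0.547, 1.251], [0.807, -0.444, 0.389, -0.546], [-0.013, -0.672, -0.741, 1.068], [0.0, 0.0, 0.0, 1.0]]
top 543.8251726612034 325.4147806541837 247.87948046755176 [[-0.028, -0.981, 0.19, 0.252], [-0.999, 0.031, 0.01, -0.032], [-0.016, -0.189, -0.982, 1.421], [0.0, 0.0, 0.0, 1.0]]
wrist 401.494178500628 317.1798502499401 234.98716849656003 [[0.416, -0.872, -0.257, 0.331], [-0.909, -0.399, -0.116, -0.536], [-0.001, 0.283, -0.959, 0.383], [0.0, 0.0, 0.0, 1.0]]
```

View pics/top0.png

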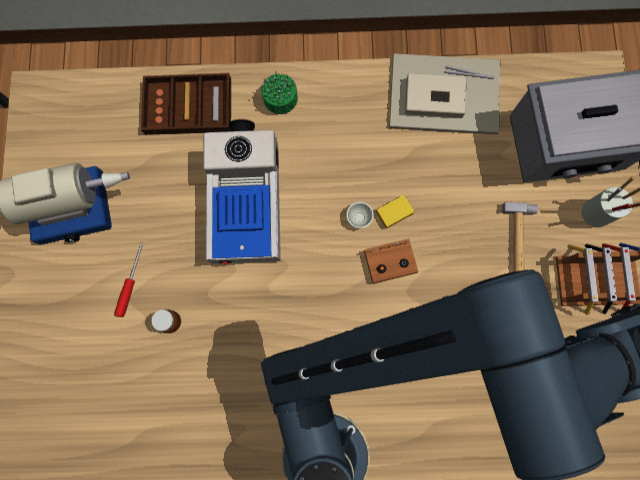

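View pics/scene0.png

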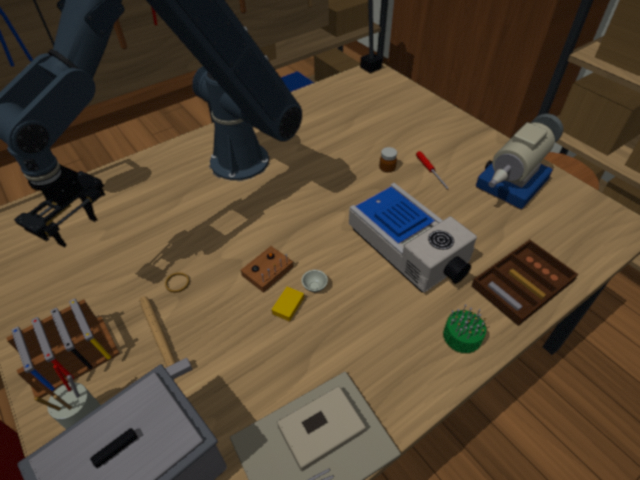

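View pics/wrist0.png

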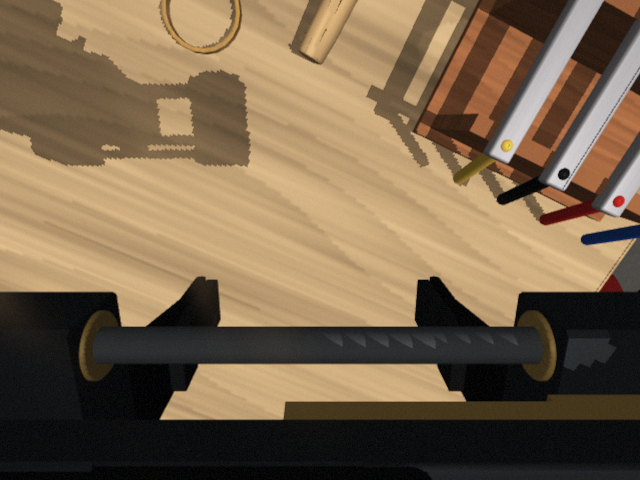

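The top view shows the unit around (242,200), its cover in blue, and the holder at (390,262). The scene view shows the same holder at (267,268). Next I'll zoom in on both.

Run:
```python
import cv2,numpy as np
t=cv2.imread("pics/top0.png"); s=cv2.imread("pics/scene0.png")
a=cv2.resize(t[120:275,190:290],None,fx=3.8,fy=3.8,interpolation=cv2.INTER_CUBIC)
b=cv2.resize(t[225:295,350:430],None,fx=5,fy=4.9,interpolation=cv2.INTER_CUBIC)
c=np.zeros((590,790,3),np.uint8); c[:a.shape[0],:a.shape[1]]=a; c[:b.shape[0],385:385+b.shape[1]]=b
cv2.imwrite("pics/crop1.png",c)
a=cv2.resize(s[235:300,230:340],None,fx=7,fy=7,interpolation=cv2.INTER_CUBIC); cv2.imwrite("pics/crop2.png",a)
```

```text
(no output)
```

View pics/crop1.png

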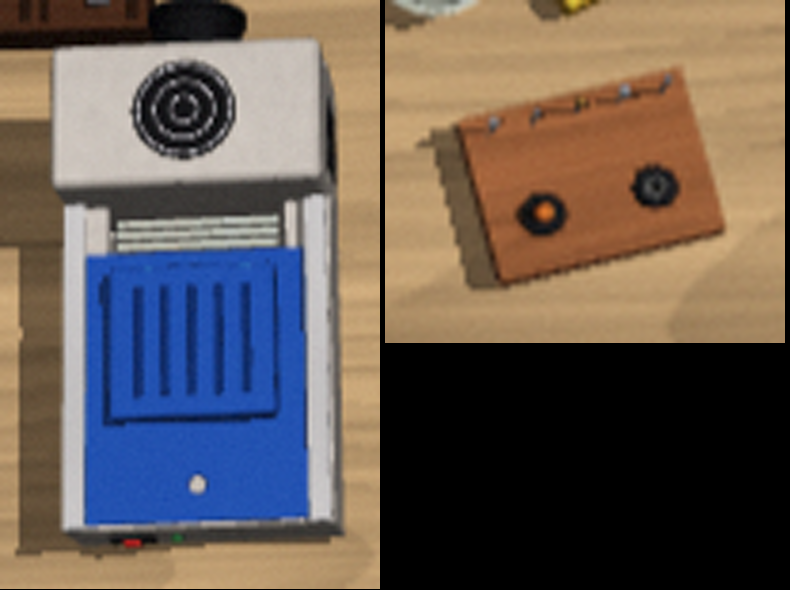

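View pics/crop2.png

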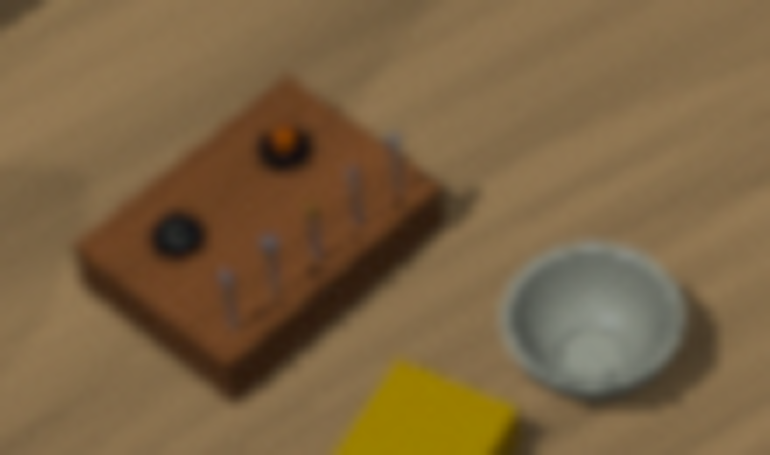

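The orange pin sits in the holder's left hole, at about (382,268) in the top view. The old rivet is at (404,263) and the burs run along the far edge. The cover's hole is near (242,247). Now measuring.

```bash
cat > h.py <<'E'
import numpy as np, cv2
def ray(c,u,v):
    T=c["cam_to_world"]; d=T[:3,:3]@np.array([(u-c["cx"])/c["fx"],(v-c["cy"])/c["fy"],1.]); return T[:3,3],d
def plane(c,u,v,z):
    o,d=ray(c,u,v); return o+d*(z-o[2])/d[2]
def tri(c1,p1,c2,p2):
    o1,d1=ray(c1,*p1);o2,d2=ray(c2,*p2)
    d1=d1/np.linalg.norm(d1); d2=d2/np.linalg.norm(d2)
    A=np.stack([d1,-d2],1); t=np.linalg.lstsq(A,o2-o1,rcond=None)[0]
    a=o1+d1*t[0];b=o2+d2*t[1]; return (a+b)/2,np.linalg.norm(a-b)
def blobs(mask,box=None,amin=3):
    m=np.zeros_like(mask,dtype=np.uint8); 
    if box: u0,v0,u1,v1=box; m[v0:v1,u0:u1]=mask[v0:v1,u0:u1]
    else: m=mask.astype(np.uint8)
    n,l,s,c=cv2.connectedComponentsWithStats(m); return [(c[i],s[i]) for i in range(1,n) if s[i][4]>=amin],l
def hsv(c): return cv2.cvtColor(np.ascontiguousarray(c["frame"]),cv2.COLOR_RGB2HSV)
E
python3 - <<'E'
from h import *
t=dict(np.load("pics/top0.npz")); s=dict(np.load("pics/scene0.npz"))
np.set_printoptions(precision=4,suppress=True)
P={}
for n,c,b in(("top",t,(365,240,400,285)),("scene",s,(245,240,300,285))):
    h=hsv(c); m=(h[...,0]<16)&(h[...,1]>210)&(h[...,2]>120)
    B,l=blobs(m,b,2); print(n,B); P[n]=B
    hb=hsv(c); bl=(hb[...,0]>95)&(hb[...,0]<125)&(hb[...,1]>120)
    bx=(190,170,290,275) if n=="top" else (340,170,450,250)
    BB,l=blobs(bl,bx,100); print([x for x in BB])
    # hole
    m2=(~bl)&(hb[...,1]<90)
    bx=(230,238,255,255) if n=="top" else (365,192,395,215)
    print("hole",blobs(m2,bx,2)[0])
    bx2=(360,235,425,290) if n=="top" else (235,235,300,295)
    print("dark",blobs(hb[...,2]<60,bx2,8)[0])
E
```

```text
top []
[(array([241.0574, 221.3856]), array([ 212,  185,   59,   73, 4095], dtype=int32))]
hole [(array([241.5, 247. ]), array([240, 245,   4,   5,  16], dtype=int32))]
dark [(array([403.383 , 262.8085]), array([399, 259,   9,   8,  47], dtype=int32)), (array([380.8222, 268.7111]), array([377, 265,   9,   8,  45], dtype=int32))]
scene []
[(array([395.027 , 214.2485]), array([ 357,  187,   77,   56, 2185], dtype=int32))]
hole [(array([371.7586, 195.7241]), array([365, 192,  15,   9,  29], dtype=int32)), (array([377.8333, 200.8333]), array([377, 200,   3,   3,   6], dtype=int32))]
dark [(array([270.1818, 256.5   ]), array([267, 254,   7,   5,  22], dtype=int32)), (array([277.3007, 277.2238]), array([262, 264,  31,  27, 143], dtype=int32)), (array([254.8611, 268.3889]), array([252, 266,   7,   6,  36], dtype=int32))]
```

Run:
```python
from h import *
t=dict(np.load("pics/top0.npz")); s=dict(np.load("pics/scene0.npz"))
np.set_printoptions(precision=4,suppress=True)
print("hole",tri(t,(241.5,247),s,(377.83,200.83)), plane(t,241.5,247,.089))
O={}
for n,c,b in(("top",t,(374,262,390,276)),("scene",s,(263,248,280,266))):
    f=c["frame"].astype(int); m=(f[...,0]-f[...,2]>90)&(f[...,0]>1.9*f[...,1])
    h=hsv(c); m=(h[...,1]>215)&(h[...,2]>120)
    O[n]=blobs(m,b,2)[0]; print(n,O[n])
    u0,v0,u1,v1=b; 
    if n=="top": print(h[264:273,376:388,1]); print(h[264:273,376:388,2])
    else: print(h[250:260,265:276,1]);print(h[250:260,265:276,2])
# old rivet
print("old",tri(t,(403.38,262.8),s,(254.86,268.39)), plane(t,403.38,262.8,.032))
print("depth",t["range_z"][247,241],plane(t,380.82,268.71,.032), plane(t,380.82,268.71,.04))
def dp(c,u,v):
    o,d=ray(c,u,v); return o+d*c["range_z"][v,u]
for u,v in((241,255),(225,240),(262,240),(240,200),(240,135),(403,263),(381,268),(390,255),(383,272)): print(u,v,dp(t,u,v))
```

```text
hole (array([0.5184, 0.1928, 0.0862]), np.float64(0.0004781630945261144)) [0.5177 0.1921 0.089 ]
top []
[[162 162 157 162 148 146 154 151 164 163 163 161]
 [166 162 149  66  43   0   9  68 138 160 159 156]
 [165 161  78   9  94 177 182 127  18 150 162 160]
 [164 124  10  88 205 197 200 180  26  67 165 160]
 [166  73  34 151 208 200 198 187  25  30 152 164]
 [164 128  12  93 195 199 196 173   9  57 158 160]
 [157 142  19  33  55 123 145  24  34 110 160 163]
 [163 167  96  31   9  40  27  26  58 155 162 158]
 [166 165 166 136  22  11  59 127 159 163 165 166]]
[[154 154 151  99  93  96  91 105 132 155 153 152]
 [154 151  99  35  24  29  28  41  76 131 151 150]
 [150 103  39  27  30  92 122  52  29  73 143 147]
 [109  41  26  32 102 181 187 130  30  38 124 147]
 [ 72  28  15  32 129 205 204 154  31  34  94 145]
 [ 73  34  21  22  77 149 151  93  29  36 100 145]
 [117  36  27  23  28  58  67  32  30  51 137 147]
 [144 107  32  25  28  32  28  29  31  94 145 147]
 [152 139 109  43  23  23  26  58 112 130 145 146]]
scene []
[[144 160 169 172 173 171 170 179 177 171 173]
 [165 172 173 178 17
[... 636 characters left out ...]
9]
 [104  86  55  57  91 107  89  50  36  67  96]
 [101  81  47  38  61  71  59  33  30  62  93]
 [101  86  53  31  32  38  30  24  41  74 101]
 [102  91  70  48  34  30  38  47  64  88 105]
 [105 101  92  81  70  69  73  82  94 104 111]]
old (array([ 0.4752, -0.2177,  0.0277]), np.float64(1.1289978995593634e-05)) [ 0.4745 -0.2171  0.032 ]
depth 1.3615276 [ 0.4608 -0.1583  0.032 ] [ 0.4596 -0.1575  0.04  ]
241 255 [0.4976 0.1935 0.0882]
225 240 [0.5371 0.2338 0.0881]
262 240 [0.533  0.14   0.0935]
240 200 [0.6333 0.1923 0.1109]
240 135 [0.7996 0.19   0.1259]
403 263 [ 0.4743 -0.2164  0.0302]
381 268 [ 0.4612 -0.158   0.0415]
390 255 [ 0.4973 -0.1846  0.0241]
383 272 [ 0.4528 -0.1639  0.0271]
```

Run:
```python
from h import *
t=dict(np.load("pics/top0.npz")); np.set_printoptions(precision=4,suppress=True)
h=hsv(t); bl=((h[...,0]>95)&(h[...,0]<125)&(h[...,1]>120))
L=[];R=[];F=[]
for v in range(195,256):
    r=np.where(bl[v,195:290])[0]+195; L.append(plane(t,r[0]-.5,v,.089)[:2]); R.append(plane(t,r[-1]+.5,v,.089)[:2])
for u in range(216,268):
    r=np.where(bl[240:270,u])[0]+240; F.append(plane(t,u,r[-1]+.5,.089)[:2])
def fit(P):
    vx,vy,x,y=cv2.fitLine(np.array(P,np.float32),cv2.DIST_HUBER,0,.001,.001).ravel(); return np.degrees(np.arctan2(vy,vx)),x,y
print("left",fit(L),"right",fit(R),"front",fit(F))
f=t["frame"].astype(int); g=f.sum(2)
# white front edge of box columns & housing near edge
for u in (208,210,273,276,240): print(u,g[248:270,u])
print(g[165:175,240], g[165:175,215],g[165:175,265])
print("face cols"); 
for u in (222,232,242,252,260): print(u,h[222:240,u,2])
print("row edges white"); 
for v in (225,245): print(v,g[v,200:215],g[v,268:284])
print("pin",plane(t,381.4,267.5,.0405))
```

```text
left (np.float32(-0.6256753), np.float32(0.5769313), np.float32(0.2666007)) right (np.float32(0.7989097), np.float32(0.57671094), np.float32(0.12018644)) front (np.float32(-89.81232), np.float32(0.49287826), np.float32(0.20956138))
208 [588 588 593 596 600 597 592 594 591 592 531 331 164 200 232 250 242 368
 412 414 419 430]
210 [587 589 594 591 590 587 591 595 592 594 528 332 176 171 187 230 236 359
 405 408 414 421]
273 [597 600 598 595 605 604 592 600 497 284 176 166 168 197 225 379 438 417
 427 436 440 447]
276 [586 581 591 586 584 581 587 583 476 267 175 169 162 215 248 387 428 416
 424 443 431 435]
240 [516 380 288 285 296 300 292 292 293 394 334 213 167 164 195 234 412 460
 442 454 468 466]
[582 534 419 254 176 178 171 169 165 177] [582 571 525 409 255 170 185 174 172 306] [518 401 244 164 173 176 175 230 489 581]
face cols
222 [179 175 176 176 176 177 179 150  89  82 150 175 175 175 175 177 175 178]
232 [124 112 153 176 176 177 171 113  66 146 177 178 177 176 176 176 175 177]
242 [177 178 178 177 179 179 161  99  69 147 177 176 177 178 177 178 179 175]
252 [176 176 179 180 176 175 138  73  86 154 177 180 179 178 178 177 179 178]
260 [177 178 177 176 180 170 109  60 146 179 179 177 176 176 179 174 178 175]
row edges white
225 [240 237 245 243 241 251 358 558 582 576 572 564 367 296 292] [288 284 227 570 570 582 579 570 503 480 286 294 476 474 466 474]
245 [241 239 232 239 232 250 437 582 586 595 586 564 296 298 291] [292 299 329 496 590 596 592 588 555 441 279 295 435 476 470 474]
pin [ 0.4626 -0.1591  0.0405]
```

>>> step_arm --motion '[[[0, 0, -6, 40, 102, -19, 0], [0, 0, -12, 80, 204, -38, 0], [0, 0, -18, 120, 306, -56, 0], [0, 0, -24.6, 160, 409, -75, 0], [0, 0, -24.6, 160, 409, -75, 0], [0, 0, -24.6, 160, 409, -75, 0], [0, 0, -24.6, 160, 409, -75, 0], [0, 0, -24.6, 160, 409, -75, 0], [0, 0, -24.6, 160, 409, -75, 0], [0, 0, -24.6, 160, 409, -75, 0], [0, 0, -24.6, 160, 409, -75, 0], [0, 0, -24.6, 160, 409, -75, 0]]]'

```text
time_s: 1.15
position: [0.4198, -0.1546, 0.3287]
tcp_rot: [[-0.003, 1.0, 0.005], [0.004, 0.005, -1.0], [-1.0, -0.003, -0.004]]
force: [-0.3, 0.3, 0.0]
opening: 0.176
```

Run:
```python
from rig import bot
import cv2,numpy as np
np.set_printoptions(precision=4,suppress=True)
s=bot.read_state(); print(s["time_s"],s["position"],s["tcp_rot"],s["force"],s["opening"],s["joint_positions"])
c=bot.capture("wrist"); cv2.imwrite("pics/w1.png",c["frame"][:,:,::-1]); np.savez("pics/w1.npz",**c)
```

```text
1.15 [ 0.4198 -0.1546  0.3287] [[-0.0035  1.      0.0052]
 [ 0.0039  0.0052 -1.    ]
 [-1.     -0.0034 -0.0039]] [-0.3492  0.2541  0.0381] 0.17596692814888434 [-34.5965  24.0981 111.2862   0.1018  44.9054  55.0352]
```

View pics/w1.png

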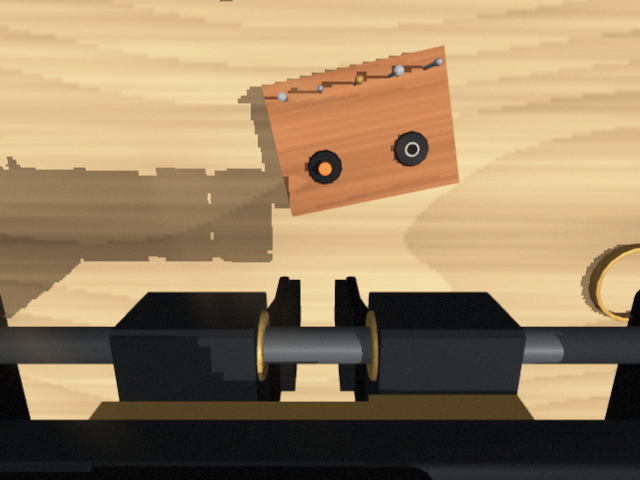

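The wrist view shows the orange pin at (325,169) and the old rivet at (412,149). The burs lie behind them, along row 80 or so. Next I move over the cover.

>>> step_arm --motion '[[[0, 0, 0, 6, 40, 7, 0], [0, 0, 0, 12, 80, 14, 0], [0, 0, 0, 17, 120, 20, 0], [0, 0, 0, 23, 160, 26, 0], [0, 0, 0, 28, 200, 32, 0], [0, 0, 0, 34, 240, 38, 0], [0, 0, 0, 40, 280, 44, 0], [0, 0, 0, 45, 320, 48, 0], [0, 0, 0, 50, 351, 50, 0], [0, 0, 0, 50, 351, 50, 0], [0, 0, 0, 50, 351, 50, 0], [0, 0, 0, 50, 351, 50, 0]]]'

```text
time_s: 2.2
position: [0.4701, 0.1905, 0.3796]
tcp_rot: [[-0.0, 1.0, -0.001], [-0.001, -0.001, -1.0], [-1.0, -0.0, 0.001]]
force: [-1.0, -0.2, -0.2]
opening: 0.006
```

Run:
```python
from rig import bot
from h import *
np.set_printoptions(precision=4,suppress=True)
s=bot.read_state(); print(s["time_s"],s["position"],s["force"],s["opening"],s["qvel"])
c=bot.capture("wrist"); cv2.imwrite("pics/w2.png",c["frame"][:,:,::-1]); np.savez("pics/w2.npz",**c)
w=dict(np.load("pics/w1.npz")); f=w["frame"].astype(int)
h=hsv(w); m=(h[...,0]<20)&(h[...,1]>200)&(h[...,2]>150)
B,_=blobs(m,(305,145,345,190),4); print(B)
B2,_=blobs(h[...,2]<70,(300,140,440,190),30); print(B2)
for b,_ in B: print("pin",plane(w,*b,.0405))
for b,_ in B2: print("fl",plane(w,*b,.032))
```

```text
2.2 [0.4701 0.1905 0.3796] [-0.9581 -0.2341 -0.1634] 0.005834625420102164 [-1.2408 -0.1294  0.8276  0.1354  0.0485  0.1625]
[]
[(array([409.6362, 152.0019]), array([394, 140,  34,  26, 525], dtype=int32)), (array([411.8696, 148.971 ]), array([407, 145,  10,   9,  69], dtype=int32)), (array([324.1135, 166.2539]), array([308, 150,  33,  34, 705], dtype=int32))]
fl [ 0.4747 -0.2154  0.032 ]
fl [ 0.4767 -0.2167  0.032 ]
fl [ 0.4648 -0.1578  0.032 ]
```

View pics/w2.png

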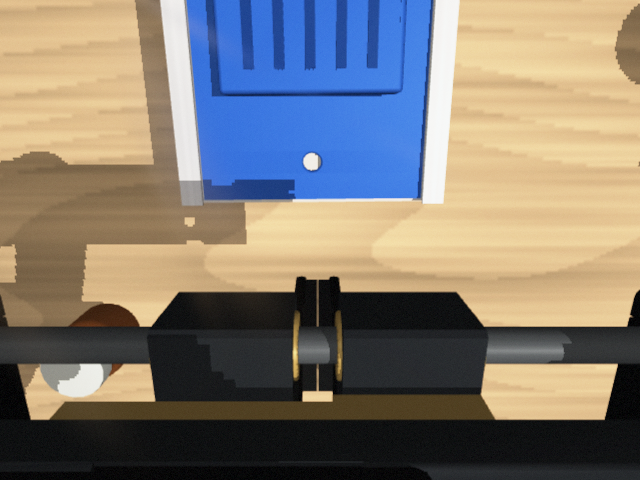

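The wrist view shows the cover's hole at (312,161), the pushing face's lower edge at about row 95, and the front edges near row 200.

Run:
```python
from h import *
np.set_printoptions(precision=4,suppress=True)
c=dict(np.load("pics/w2.npz")); t=dict(np.load("pics/top0.npz"))
h=hsv(c); bl=(h[...,0]>95)&(h[...,0]<125)&(h[...,1]>110)
B,_=blobs(~bl,(295,145,330,178),50); print(B)
p=B[0][0]; print("hole",plane(c,*p,.089), tri(c,p,t,(241.5,247)))
print("face col",[ (u,h[86:102,u,2]) for u in (240,300,380)])
for u,v in((230,95),(310,95.5),(390,95)): print("facebase",plane(c,u,v,.089))
r=np.where(bl[150:230,330])[0]+150; print(r[-1], "cov front",plane(c,330,r[-1]+.5,.089))
g=c["frame"].astype(int).sum(2); print(g[194:212,330],g[194:212,190],g[194:212,435])
print("box rail front",plane(c,190,205.5,.089+.004),plane(c,435,203.5,.093),plane(c,330,202,.085))
for v in (60,180): 
  r=np.where(bl[v,150:480])[0]+150; print(v,plane(c,r[0],v,.089),plane(c,r[-1],v,.089))
```

```text
[(array([311.4521, 161.2529]), array([303, 152,  18,  19, 261], dtype=int32))]
hole [0.52   0.1941 0.089 ] (array([0.5193, 0.1939, 0.0805]), np.float64(0.0007981898166655116))
face col [(240, array([221, 222, 222, 219, 203, 187, 170, 141,  88,  83, 180, 223, 224,
       222, 223, 222], dtype=uint8)), (300, array([226, 226, 226, 214, 201, 187, 162, 135, 101, 120, 195, 227, 226,
       227, 226, 226], dtype=uint8)), (380, array([230, 231, 226, 205, 188, 160, 127,  81,  90, 120, 193, 231, 230,
       230, 230, 230], dtype=uint8))]
facebase [0.5616 0.2456 0.089 ]
facebase [0.5613 0.1949 0.089 ]
facebase [0.5616 0.144  0.089 ]
198 cov front [0.4948 0.1816 0.089 ]
[409 413 409 413 508 662 706 673 609 584 591 592 588 590 594 601 600 607] [468 474 468 473 468 473 472 470 468 468 467 423 362 354 360 368 373 363] [741 740 740 740 737 740 740 737 738 697 608 609 603 597 591 589 583 579]
box rail front [0.491  0.2762 0.093 ] [0.4921 0.1109 0.093 ] [0.4916 0.1814 0.085 ]
60 [0.5822 0.2679 0.089 ] [0.5821 0.1215 0.089 ]
180 [0.5076 0.2672 0.089 ] [0.5074 0.1204 0.089 ]
```

>>> step_arm --motion '[[[0, 0, 0, 20, 1, -32, 0], [0, 0, 0, 40, 2, -64, 0], [0, 0, 0, 58, 2, -90, 0], [0, 0, 0, 65, 2, -102, 0], [0, 0, 0, 65, 2, -102, 0], [0, 0, 0, 65, 2, -102, 0]]]'

```text
time_s: 2.75
position: [0.5349, 0.1918, 0.277]
tcp_rot: [[-0.003, 1.0, -0.003], [-0.001, -0.003, -1.0], [-1.0, -0.003, 0.001]]
force: [-0.4, 0.8, 1.1]
opening: 0.006
```

>>> step_arm --motion '[[[0, 0, 0, 3, 0, 0, 0], [0, 0, 0, 6, 0, 0, 0], [0, 0, 0, 10, 0, 0, 0], [0, 0, 0, 14, 0, 0, 0], [0, 0, 0, 18, 0, 0, 0], [0, 0, 0, 22, 0, 0, 0]]]'

```text
time_s: 3.25
position: [0.5558, 0.1938, 0.2781]
tcp_rot: [[-0.004, 1.0, -0.0], [-0.0, -0.0, -1.0], [-1.0, -0.004, 0.0]]
force: [-4.4, -0.2, 3.5]
opening: 0.003
```

>>> step_arm --motion '[[[0, 0, 0, 3, 0, 0, 0], [0, 0, 0, 6, 0, 0, 0], [0, 0, 0, 9, 0, 0, 0], [0, 0, 0, 12, 0, 0, 0], [0, 0, 0, 15, 0, 0, 0], [0, 0, 0, 17, 0, 0, 0]]]'

```text
time_s: 3.75
position: [0.5743, 0.1938, 0.2777]
tcp_rot: [[0.0, 1.0, -0.001], [0.0, -0.001, -1.0], [-1.0, 0.0, -0.0]]
force: [-4.6, 1.5, 3.5]
opening: 0.002
```

>>> step_arm --motion '[[[0, 0, 0, 1, 0, 0, 0], [0, 0, 0, 2, 0, 0, 0], [0, 0, 0, 3, 0, 0, 0]]]'

```text
time_s: 4.0
position: [0.577, 0.1938, 0.2777]
tcp_rot: [[-0.0, 1.0, -0.001], [0.0, -0.001, -1.0], [-1.0, -0.0, -0.0]]
force: [-4.5, 2.2, 1.8]
opening: 0.005
```

>>> step_arm --motion '[[[0, 0, 0, 0.7, 0, 0, 0], [0, 0, 0, 1.4, 0, 0, 0], [0, 0, 0, 2, 0, 0, 0]]]'

```text
time_s: 4.25
position: [0.5789, 0.1938, 0.2777]
tcp_rot: [[-0.0, 1.0, -0.001], [0.0, -0.001, -1.0], [-1.0, -0.0, -0.0]]
force: [-4.4, 1.9, 2.0]
opening: 0.004
```

>>> step_arm --motion '[[[0, 0, 0, 0.5, 0, 0, 0], [0, 0, 0, 1, 0, 0, 0]]]'

```text
time_s: 4.42
position: [0.5799, 0.1937, 0.2777]
tcp_rot: [[-0.0, 1.0, -0.001], [0.0, -0.001, -1.0], [-1.0, -0.0, -0.0]]
force: [-4.3, 3.3, 1.9]
opening: 0.003
```

>>> step_arm --motion '[[[0, 0, 0, 0.5, 0, 0, 0], [0, 0, 0, 1, 0, 0, 0]]]'

```text
time_s: 4.58
position: [0.5809, 0.1937, 0.2777]
tcp_rot: [[-0.0, 1.0, -0.001], [0.0, -0.001, -1.0], [-1.0, -0.0, -0.0]]
force: [-4.4, 3.4, 2.2]
opening: 0.008
```

>>> step_arm --motion '[[[0, 0, 0, 0.5, 0, 0, 0], [0, 0, 0, 1, 0, 0, 0]]]'

```text
time_s: 4.75
position: [0.5819, 0.1937, 0.2777]
tcp_rot: [[-0.0, 1.0, -0.001], [0.0, -0.001, -1.0], [-1.0, -0.0, -0.0]]
force: [-3.1, 2.9, 2.1]
opening: 0.006
```

>>> step_arm --motion '[[[0, 0, 0, 0.5, 0, 0, 0], [0, 0, 0, 1, 0, 0, 0]]]'

```text
time_s: 4.92
position: [0.5824, 0.1937, 0.2777]
tcp_rot: [[-0.002, 1.0, -0.001], [0.0, -0.001, -1.0], [-1.0, -0.002, -0.0]]
force: [-6.0, 2.3, 3.5]
opening: 0.006
```

Run:
```python
from rig import bot
from h import *
np.set_printoptions(precision=4,suppress=True)
print(bot.read_state()["force"])
c=bot.capture("top");np.savez("pics/t3.npz",**c)
a=cv2.resize(c["frame"][120:275,190:290,::-1],None,fx=3.8,fy=3.8,interpolation=cv2.INTER_CUBIC); cv2.imwrite("pics/t3.png",a)
h=hsv(c); bl=((h[...,0]>95)&(h[...,0]<125)&(h[...,1]>120))
for u in (220,262):
    r=np.where(bl[175:270,u])[0]+175; print(u,plane(c,u,r[-1]+.5,.089),r[0],r[-1])
```

```text
[-6.0418  2.2993  3.4524]Traceback (most recent call last):
  File "<stdin>", line 9, in <module>
IndexError: index -1 is out of bounds for axis 0 with size 0
```

View pics/t3.png

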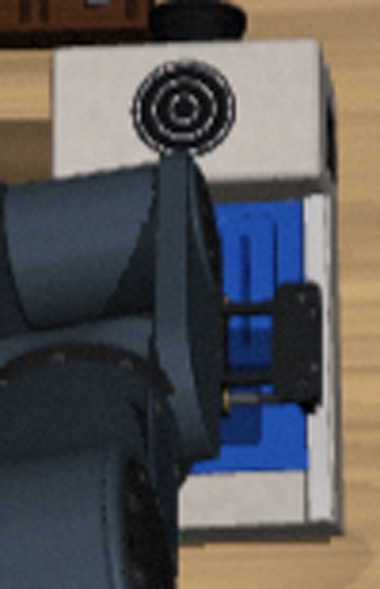

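The cover has moved up to the housing, and the arm is starting to lag its command. One more small push will confirm the stop.

>>> step_arm --motion '[[[0, 0, 0, 0.4, 0, 0, 0], [0, 0, 0, 0.7, 0, 0, 0]]]'

```text
time_s: 5.13
position: [0.5827, 0.1937, 0.2776]
tcp_rot: [[-0.003, 1.0, -0.001], [-0.0, -0.001, -1.0], [-1.0, -0.003, 0.0]]
force: [-6.5, 2.1, 3.1]
opening: 0.003
```

>>> step_arm --motion '[[[0, 0, 0, 0.5, 0, 0, 0], [0, 0, 0, 1, 0, 0, 0]]]'

```text
time_s: 5.3
position: [0.5831, 0.1937, 0.2776]
tcp_rot: [[-0.005, 1.0, -0.001], [-0.0, -0.001, -1.0], [-1.0, -0.005, 0.0]]
force: [-8.5, 3.2, 7.0]
opening: 0.008
```

>>> step_arm --motion '[[[0, 0, 0, 0.3, 0, 0, 0], [0, 0, 0, 0.6, 0, 0, 0], [0, 0, 0, 0.6, 0, 0, 0]]]'

```text
time_s: 5.55
position: [0.5833, 0.1937, 0.2776]
tcp_rot: [[-0.007, 1.0, -0.0], [-0.0, -0.0, -1.0], [-1.0, -0.007, 0.0]]
force: [-8.8, 2.8, 6.1]
opening: 0.006
```

The force is rising while the fingertip stays put at x = 0.582, so the cover is at its stop. I back off and look at the hole.

>>> step_arm --motion '[[[0, 0, 0, -10, 0, 0, 0], [0, 0, 0, -30, 0, 15, 0], [0, 0, 0, -55, 0, 45, 0], [0, 0, 0, -75, 0, 80, 0], [0, 0, 0, -85, 0, 102, 0], [0, 0, 0, -85, 0, 102, 0], [0, 0, 0, -85, 0, 102, 0], [0, 0, 0, -85, 0, 102, 0]]]'

```text
time_s: 6.22
position: [0.5013, 0.1932, 0.3797]
tcp_rot: [[0.003, 1.0, -0.001], [-0.001, -0.001, -1.0], [-1.0, 0.003, 0.001]]
force: [0.4, -0.0, -0.5]
opening: 0.007
```

Run:
```python
from rig import bot
from h import *
np.set_printoptions(precision=4,suppress=True)
s=bot.read_state(); print(s["position"],s["tcp_rot"][:,0],s["qvel"])
c=bot.capture("wrist"); cv2.imwrite("pics/w4.png",c["frame"][:,:,::-1]); np.savez("pics/w4.npz",**c)
c=bot.capture("scene"); np.savez("pics/s4.npz",**c)
a=cv2.resize(c["frame"][170:300,330:490,::-1],None,fx=4.5,fy=4.5,interpolation=cv2.INTER_CUBIC); cv2.imwrite("pics/s4.png",a)
```

```text
[0.5013 0.1932 0.3797] [ 0.003  -0.0005 -1.    ] [0.0826 1.6656 0.7028 0.3796 0.607  0.0436]
```

View pics/w4.png

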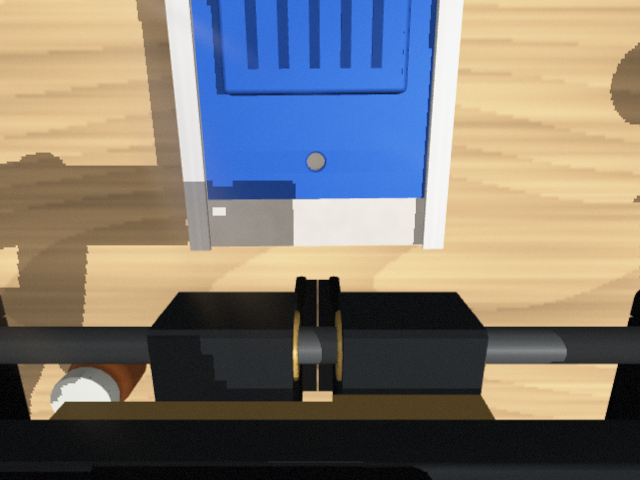

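View pics/s4.png

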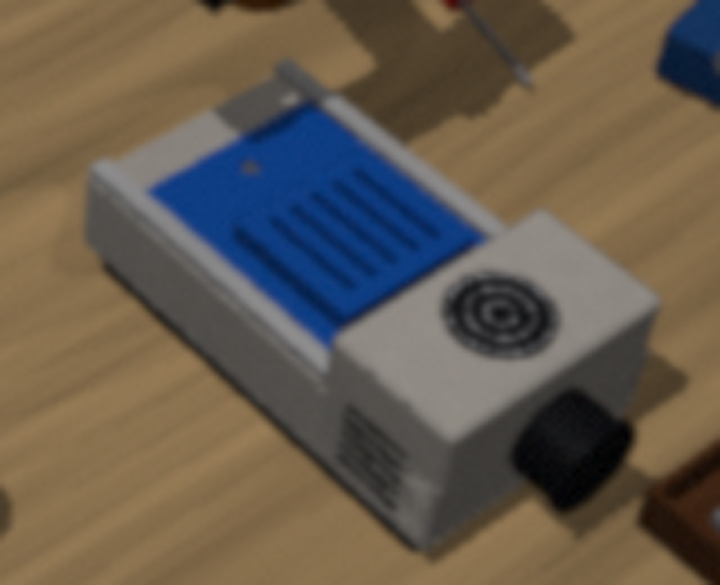

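The cover sits tight against the housing, and its hole is at (316,161) in the wrist view. Next I go back to the holder and view it with the same geometry.

>>> step_arm --motion '[[[0, 0, 0, -9, -38, 0, 30], [0, 0, 0, -18, -76, 0, 30], [0, 0, 0, -28, -114, -5, 30], [0, 0, 0, -37, -152, -15, 30], [0, 0, 0, -47, -190, -25, 30], [0, 0, 0, -56, -228, -35, 30], [0, 0, 0, -66, -266, -45, 30], [0, 0, 0, -75, -304, -52, 30], [0, 0, 0, -83, -336, -57, 30], [0, 0, 0, -87, -352, -57, 30], [0, 0, 0, -87, -352, -57, 30], [0, 0, 0, -87, -352, -57, 30]]]'

```text
time_s: 7.32
position: [0.4132, -0.1595, 0.3216]
tcp_rot: [[-0.002, 1.0, -0.004], [0.001, -0.004, -1.0], [-1.0, -0.002, -0.001]]
force: [-1.0, 1.5, -0.5]
opening: 0.342
```

>>> step_arm --motion '[[[0, 0, 0, 0, 0, 0, 30], [0, 0, 0, 0, 0, 0, 30], [0, 0, 0, 0, 0, 0, 30]]]'

```text
time_s: 7.57
position: [0.4134, -0.1572, 0.3227]
tcp_rot: [[-0.0, 1.0, 0.002], [0.0, 0.002, -1.0], [-1.0, -0.0, -0.0]]
force: [0.1, 0.2, 0.4]
opening: 0.349
```

```bash
cat > m.py <<'E'
from h import *
np.set_printoptions(precision=4,suppress=True)
def hole(c,box):
    h=hsv(c); bl=(h[...,0]>95)&(h[...,0]<125)&(h[...,1]>110)
    B,l=blobs(~bl,box,50); b=max(B,key=lambda x:x[1][4]); m=(l==1+B.index(b)).astype(np.uint8)
    ct,_=cv2.findContours(m,cv2.RETR_EXTERNAL,cv2.CHAIN_APPROX_NONE); e=cv2.fitEllipse(ct[0]); return b[0],e
def pin(c,box):
    f=c["frame"].astype(int); m=(f[...,0]-f[...,2]>110)&(f[...,0]>160)
    u0,v0,u1,v1=box
    h=hsv(c); d=blobs(h[...,2]<75,box,50)
    b=max(d[0],key=lambda x:x[1][4]); l=d[1]; mk=(l==1+d[0].index(b)).astype(np.uint8)
    ct,_=cv2.findContours(mk,cv2.RETR_EXTERNAL,cv2.CHAIN_APPROX_NONE); hull=cv2.convexHull(max(ct,key=len))
    fm=np.zeros_like(mk); cv2.fillPoly(fm,[hull],1); mm=cv2.moments(fm,True)
    fl=(mm["m10"]/mm["m00"],mm["m01"]/mm["m00"]); fe=cv2.fitEllipse(hull)
    B,_=blobs((cv2.erode(fm,np.ones((3,3)))>0)&(h[...,1]>120)&(h[...,2]>90),box,15); p=max(B,key=lambda x:x[1][4])
    return p,fl,fe
E
python3 - <<'E'
from rig import bot
from m import *
s=bot.read_state(); print(s["position"],s["tcp_rot"].round(4),s["qvel"],s["opening"])
c=bot.capture("wrist"); cv2.imwrite("pics/w5.png",c["frame"][:,:,::-1]); np.savez("pics/w5.npz",**c)
p,fl,fe=pin(c,(285,130,350,200)); print(p,fl,fe); print("pin",plane(c,*p[0],.0405),"fl",plane(c,*fl,.031),plane(c,*fe[0],.031))
w=dict(np.load("pics/w4.npz")); b,e=hole(w,(295,145,340,180)); print("hole",b,e,plane(w,*b,.089),plane(w,*e[0],.089))
w=dict(np.load("pics/w1.npz"));p1,f1,e1=pin(w,(300,140,350,195)); print(p1,f1,"pin w1",plane(w,*p1[0],.0405),plane(w,*f1,.031))
print("tri pin",tri(c,p[0],w,p1[0]),"tri fl",tri(c,fl,w,f1))
t=dict(np.load("pics/top0.npz")); print("with top",tri(c,p[0],t,(381.4,267.5)))
sc=dict(np.load("pics/s4.npz"));print("with scene",tri(c,p[0],sc,(270,254.2)))
E
```

```text
[ 0.4134 -0.1572  0.3227] [[-0.0003  1.      0.0015]
 [ 0.0003  0.0015 -1.    ]
 [-1.     -0.0003 -0.0003]] [-0.0004 -0.2736 -0.2038 -0.1221  0.0084 -0.1847] 0.3491290458191604
(array([318.9162, 160.8802]), array([312, 154,  15,  15, 167], dtype=int32)) (318.60688216892595, 159.28675703858187) ((318.7640075683594, 159.23731994628906), (34.139686584472656, 34.803123474121094), 38.44247817993164)
pin [ 0.4644 -0.158   0.0405] fl [ 0.4644 -0.1579  0.031 ] [ 0.4645 -0.158   0.031 ]
hole [315.3715 160.9763] ((315.393798828125, 160.98770141601562), (17.025129318237305, 17.182388305664062), 13.934012413024902) [0.5523 0.1943 0.089 ] [0.5522 0.1943 0.089 ]
(array([324.6438, 168.4375]), array([318, 162,  14,  14, 160], dtype=int32)) (324.23756906077347, 166.65745856353593) pin w1 [ 0.4644 -0.1581  0.0405] [ 0.4644 -0.1579  0.031 ]
tri pin (array([ 0.4642, -0.1581,  0.0388]), np.float64(3.2422944180323846e-05)) tri fl (array([ 0.4645, -0.1579,  0.0314]), np.float64(3.3649449322359724e-05))
with top (array([ 0.4636, -0.1588,  0.0357]), np.float64(0.0015810599526368363))
with scene (array([ 0.4636, -0.1586,  0.0363]), np.float64(0.0013106551040191936))
```

View pics/w5.png

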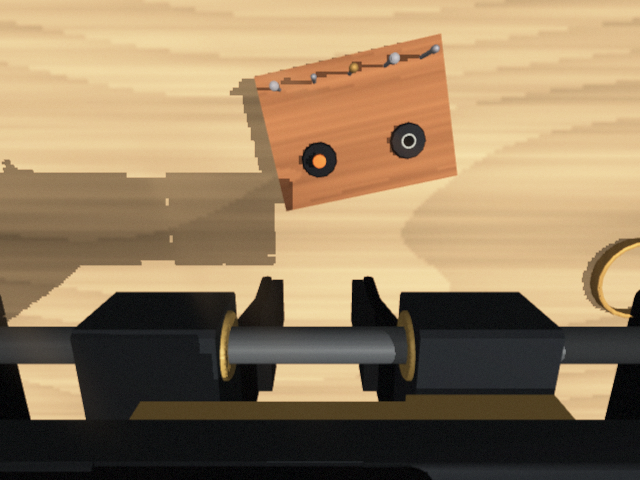

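Pin measured at (0.4644, -0.158) with its top at about 0.039–0.041 m, and the flange at 0.031. The hole is at (0.5523, 0.1943). I'll descend over the pin.

>>> step_arm --motion '[[[0, 0, 0, 25, 0, -10, 30], [0, 0, 0, 51, 0, -30, 30], [0, 0, 0, 51, 0, -60, 30], [0, 0, 0, 51, 0, -85, 30], [0, 0, 0, 51, 0, -99, 30], [0, 0, 0, 51, 0, -104, 30], [0, 0, 0, 51, 0, -107, 30], [0, 0, 0, 51, 0, -107, 30], [0, 0, 0, 51, 0, -107, 30]]]'

```text
time_s: 8.37
position: [0.4645, -0.1583, 0.2165]
tcp_rot: [[0.001, 1.0, -0.0], [-0.001, -0.0, -1.0], [-1.0, 0.001, 0.001]]
force: [0.1, 0.1, 0.1]
opening: 0.346
```

Run:
```python
from rig import bot
from m import *
s=bot.read_state(); print(s["position"],s["force"],s["opening"])
c=bot.capture("wrist"); cv2.imwrite("pics/w6.png",c["frame"][:,:,::-1]); np.savez("pics/w6.npz",**c)
```

```text
[ 0.4645 -0.1583  0.2165] [0.1048 0.0622 0.0728] 0.3461196693558
```

View pics/w6.png

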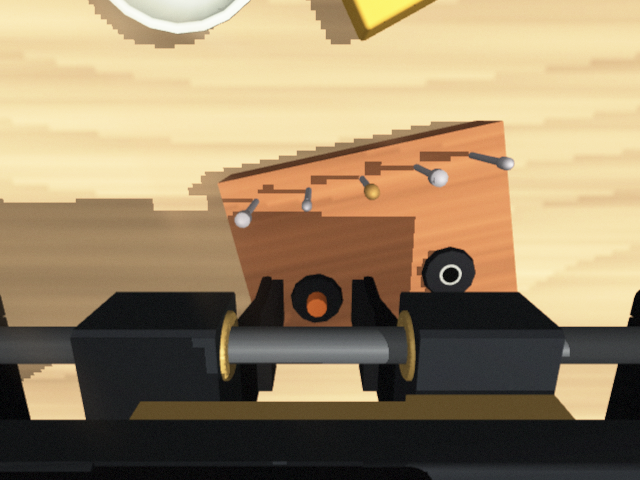

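The pin at (317,303) lies between the open fingers, and the old rivet is clear on the right. Closing now.

>>> step_arm --motion '[[[0, 0, 0, 0, 0, 0, 0], [0, 0, 0, 0, 0, 0, 0], [0, 0, 0, 0, 0, 0, 0], [0, 0, 0, 0, 0, 0, 0], [0, 0, 0, 0, 0, 0, 0], [0, 0, 0, 0, 0, 0, 0], [0, 0, 0, 0, 0, 0, 0]]]'

```text
time_s: 9.0
position: [0.4642, -0.1585, 0.216]
tcp_rot: [[0.0, 1.0, -0.001], [-0.0, -0.001, -1.0], [-1.0, 0.0, 0.0]]
force: [-0.8, -0.8, 3.1]
opening: 0.075
```

>>> step_arm --motion '[[[0, 0, 0, 0, 0, 0, 0], [0, 0, 0, 0, 0, 0, 0]]]'

```text
time_s: 9.17
position: [0.4643, -0.1585, 0.216]
tcp_rot: [[0.0, 1.0, -0.0], [-0.0, -0.0, -1.0], [-1.0, 0.0, 0.0]]
force: [-1.2, 0.3, 5.8]
opening: 0.072
```

Run:
```python
from rig import bot
from m import *
s=bot.read_state(); print(s["position"],s["force"],s["opening"])
c=bot.capture("wrist"); cv2.imwrite("pics/w7.png",cv2.resize(c["frame"][240:420,210:430,::-1],None,fx=3,fy=3)); np.savez("pics/w7.npz",**c)
```

```text
[ 0.4643 -0.1585  0.216 ] [-1.2228  0.2969  5.8469] 0.07210677523901006
```

View pics/w7.png

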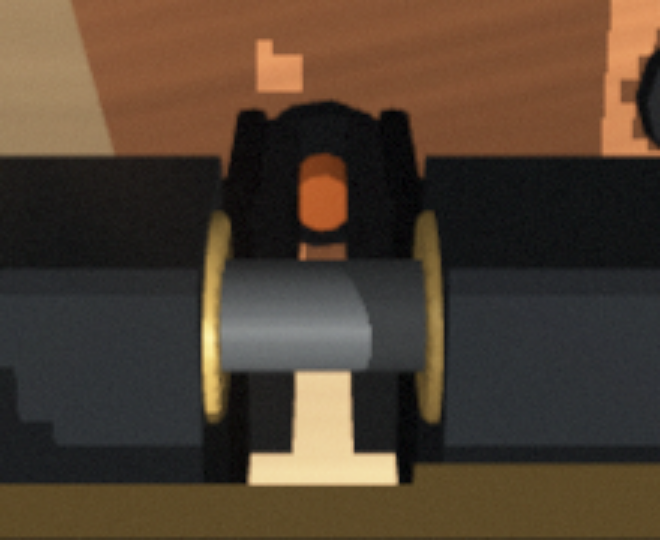

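The pin is held between the pads. Lifting straight up.

>>> step_arm --motion '[[[0, 0, 0, 0, 0, 5, 0], [0, 0, 0, 0, 0, 15, 0], [0, 0, 0, 0, 0, 35, 0], [0, 0, 0, 0, 0, 65, 0], [0, 0, 0, 0, 0, 95, 0], [0, 0, 0, 0, 0, 120, 0], [0, 0, 0, 0, 0, 130, 0], [0, 0, 0, 0, 0, 130, 0], [0, 0, 0, 0, 0, 130, 0]]]'

```text
time_s: 9.97
position: [0.464, -0.1582, 0.3465]
tcp_rot: [[0.001, 1.0, -0.0], [-0.001, -0.0, -1.0], [-1.0, 0.001, 0.001]]
force: [-0.0, 0.3, -1.8]
opening: 0.076
```

Run:
```python
from rig import bot
from m import *
s=bot.read_state(); print(s["position"],s["force"],s["opening"])
c=bot.capture("wrist"); cv2.imwrite("pics/w8.png",cv2.resize(c["frame"][60:420,160:480,::-1],None,fx=1.6,fy=1.6)); np.savez("pics/w8.npz",**c)
c=bot.capture("scene"); cv2.imwrite("pics/s8.png",cv2.resize(c["frame"][150:310,200:360,::-1],None,fx=3.6,fy=3.6,interpolation=cv2.INTER_CUBIC)); np.savez("pics/s8.npz",**c)
```

```text
[ 0.464  -0.1582  0.3465] [-0.0439  0.2534 -1.8436] 0.07644488646462741
```

View pics/w8.png

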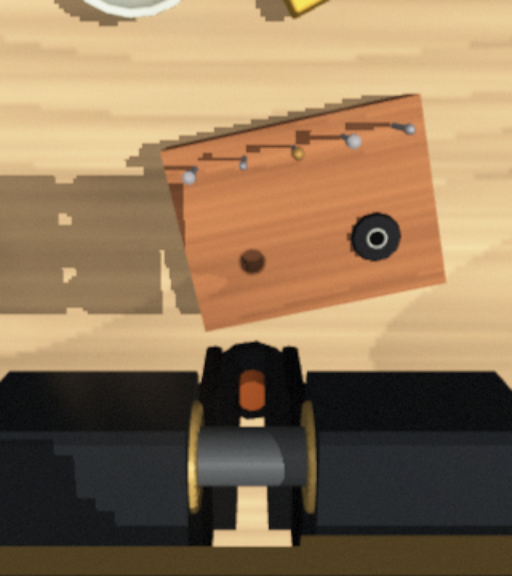

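View pics/s8.png

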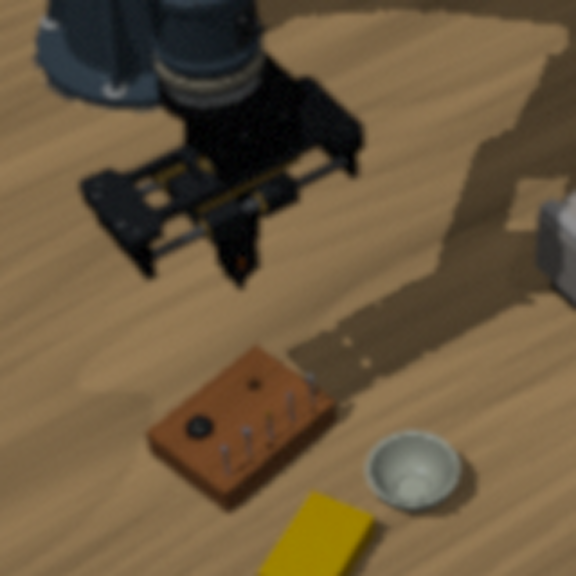

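The rivet has left its hole and sits straight in the grip; the holder, burs and old rivet are unchanged. Carrying it over to the cover.

>>> step_arm --motion '[[[0, 0, 0, 9, 37, 0, 0], [0, 0, 0, 18, 74, 0, 0], [0, 0, 0, 28, 112, 0, 0], [0, 0, 0, 37, 150, 0, 0], [0, 0, 0, 47, 188, 0, 0], [0, 0, 0, 56, 226, 0, 0], [0, 0, 0, 66, 264, 0, 0], [0, 0, 0, 75, 300, -5, 0], [0, 0, 0, 82, 330, -15, 0], [0, 0, 0, 86, 346, -25, 0], [0, 0, 0, 88, 352.3, -36, 0], [0, 0, 0, 88, 352.3, -36, 0]]]'

```text
time_s: 11.07
position: [0.5511, 0.195, 0.306]
tcp_rot: [[-0.007, 1.0, 0.002], [-0.001, 0.002, -1.0], [-1.0, -0.007, 0.001]]
force: [1.5, 0.0, -0.5]
opening: 0.078
```

>>> step_arm --motion '[[[0, 0, 0, 0, 0, 0, 0], [0, 0, 0, 0, 0, 0, 0], [0, 0, 0, 0, 0, 0, 0], [0, 0, 0, 0, 0, 0, 0]]]'

```text
time_s: 11.4
position: [0.5524, 0.1927, 0.3103]
tcp_rot: [[0.001, 1.0, -0.002], [-0.0, -0.002, -1.0], [-1.0, 0.001, 0.0]]
force: [0.1, -0.2, -0.4]
opening: 0.075
```

Run:
```python
from rig import bot
from m import *
s=bot.read_state(); print(s["position"],s["force"],s["opening"],s["tcp_rot"][:,0],s["tcp_rot"][:,2])
c=bot.capture("wrist"); cv2.imwrite("pics/w9.png",cv2.resize(c["frame"][150:420,160:480,::-1],None,fx=2.2,fy=2.2)); np.savez("pics/w9.npz",**c)
c=bot.capture("scene"); cv2.imwrite("pics/s9.png",cv2.resize(c["frame"][130:270,320:460,::-1],None,fx=4.2,fy=4.2,interpolation=cv2.INTER_CUBIC)); np.savez("pics/s9.npz",**c)
```

```text
[0.5524 0.1927 0.3103] [ 0.0855 -0.1517 -0.3547] 0.07531782761672044 [ 0.0007 -0.     -1.    ] [-0.0024 -1.      0.    ]
```

View pics/w9.png

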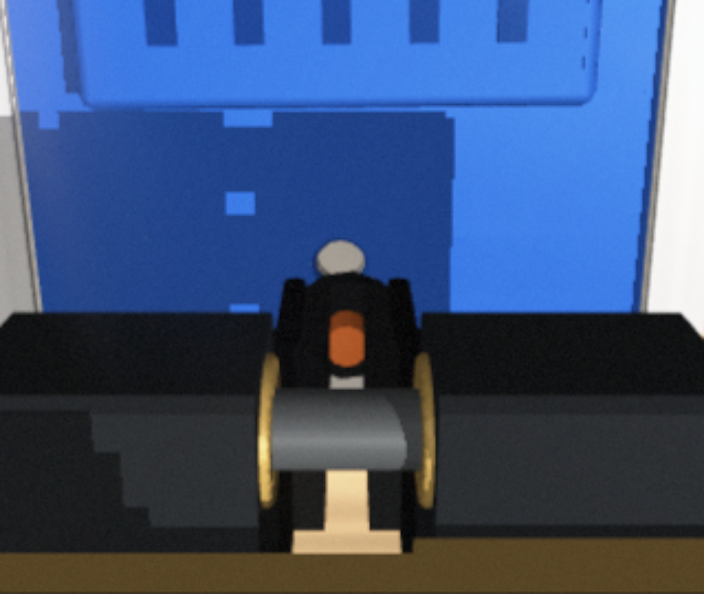

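View pics/s9.png

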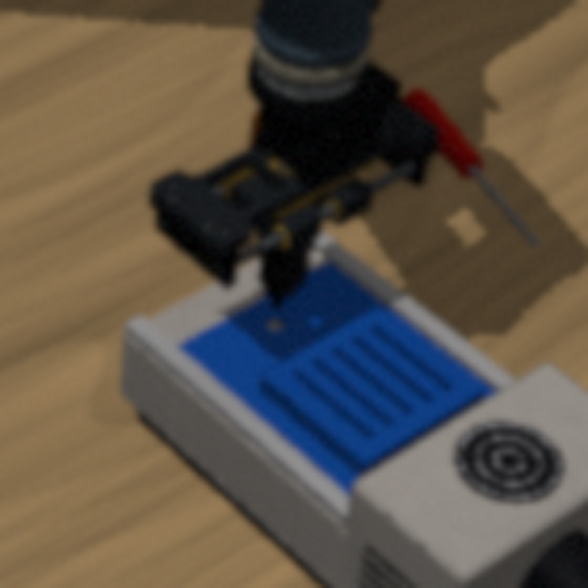

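The hole shows just ahead of the rivet at about (315,268) in the full frame, with the pin at about (318,304). The arm was still settling, so I wait briefly and re-measure.

>>> step_arm --motion '[[[0, 0, 0, 0, 0, 0, 0], [0, 0, 0, 0, 0, 0, 0], [0, 0, 0, 0, 0, 0, 0]]]'

```text
time_s: 11.75
position: [0.5522, 0.1938, 0.31]
tcp_rot: [[0.0, 1.0, -0.001], [0.0, -0.001, -1.0], [-1.0, 0.0, -0.0]]
force: [0.3, -0.1, -1.3]
opening: 0.079
```

Run:
```python
from rig import bot
from m import *
s=bot.read_state(); print(s["position"],s["force"],s["tcp_rot"][:,0],s["tcp_rot"][:,2])
c=bot.capture("wrist"); np.savez("pics/w10.npz",**c)
h=hsv(c); bl=(h[...,0]>95)&(h[...,0]<125)&(h[...,1]>110)
m=(~bl)&(h[...,2]>80)&(h[...,1]<80)
B,l=blobs(m,(295,245,340,280),20); print(B)
ys,xs=np.where(l==1+B.index(max(B,key=lambda x:x[1][4])))
for v in np.unique(ys): print(v,xs[ys==v].min(),xs[ys==v].max())
# rest: expected hole ellipse from w4 measured
T=c["cam_to_world"]; 
def proj(p): q=np.linalg.inv(T)@np.r_[p,1]; return c["fx"]*q[0]/q[2]+c["cx"],c["fy"]*q[1]/q[2]+c["cy"]
H=np.array([.5522,.1943,.089])
print("pred centre",proj(H),"top",proj(H+[.006,0,0]),"L",proj(H+[0,.006,0]),"R",proj(H-[0,.006,0]))
P=s["position"]+s["tcp_rot"][:,0]*.172; print("tip pt",P,proj(P))
f=c["frame"].astype(int); B,l=blobs((h[...,0]<20)&(h[...,1]>150)&(h[...,2]>60),(300,285,335,330),10); print(B)
```

```text
[0.5522 0.1938 0.31  ] [ 0.2829 -0.1144 -1.285 ] [ 0.0003  0.     -1.    ] [-0.0008 -1.     -0.    ]
[(array([316.3659, 266.7536]), array([306, 259,  22,  16, 276], dtype=int32))]
259 313 319
260 311 321
261 310 323
262 309 324
263 308 325
264 307 326
265 306 326
266 306 327
267 306 327
268 306 327
269 306 327
270 306 327
271 306 326
272 307 326
273 307 325
274 325 325
pred centre (np.float64(316.48755423405044), np.float64(270.0293371929505)) top (np.float64(316.4761023812685), np.float64(259.4301137792554)) L (np.float64(305.23757785011657), np.float64(270.0389042008805)) R (np.float64(327.7370266766497), np.float64(270.0197706135735))
tip pt [0.5522 0.1938 0.138 ] (np.float64(317.7094008098115), np.float64(312.9685745763227))
[(array([317.0627, 303.6971]), array([309, 291,  17,  26, 383], dtype=int32))]
```

The hole is where predicted, with the rivet centred to about 0.3 mm. Lowering.

>>> step_arm --motion '[[[0, 0, 0, 0.2, 0.3, -4, 0], [0, 0, 0, 0.2, 0.3, -8, 0], [0, 0, 0, 0.2, 0.3, -12, 0], [0, 0, 0, 0.2, 0.3, -15, 0], [0, 0, 0, 0.2, 0.3, -17, 0], [0, 0, 0, 0.2, 0.3, -17, 0]]]'

```text
time_s: 12.3
position: [0.5522, 0.1942, 0.2919]
tcp_rot: [[-0.002, 1.0, -0.0], [-0.0, -0.0, -1.0], [-1.0, -0.002, 0.0]]
force: [-0.6, 0.2, -0.4]
opening: 0.074
```

>>> step_arm --motion '[[[0, 0, 0, 0, 0, -2, 0], [0, 0, 0, 0, 0, -4, 0], [0, 0, 0, 0, 0, -5, 0], [0, 0, 0, 0, 0, -5, 0]]]'

```text
time_s: 12.63
position: [0.5523, 0.1942, 0.2875]
tcp_rot: [[-0.0, 1.0, -0.001], [-0.0, -0.001, -1.0], [-1.0, -0.0, 0.0]]
force: [0.9, -0.5, -1.0]
opening: 0.076
```

>>> step_arm --motion '[[[0, 0, 0, 0, 0, -2, 0], [0, 0, 0, 0, 0, -4, 0], [0, 0, 0, 0, 0, -6, 0], [0, 0, 0, 0, 0, -6, 0]]]'

```text
time_s: 12.97
position: [0.5522, 0.1942, 0.2813]
tcp_rot: [[-0.001, 1.0, -0.001], [-0.0, -0.001, -1.0], [-1.0, -0.001, 0.0]]
force: [0.5, -0.0, -0.5]
opening: 0.076
```

>>> step_arm --motion '[[[0, 0, 0, 0, 0, -1.5, 0], [0, 0, 0, 0, 0, -3, 0], [0, 0, 0, 0, 0, -3, 0]]]'

```text
time_s: 13.22
position: [0.5523, 0.1942, 0.2784]
tcp_rot: [[-0.001, 1.0, -0.001], [-0.0, -0.001, -1.0], [-1.0, -0.001, 0.0]]
force: [0.1, -0.3, 0.6]
opening: 0.079
```

>>> step_arm --motion '[[[0, 0, 0, 0, 0, -0.7, 0], [0, 0, 0, 0, 0, -1.2, 0], [0, 0, 0, 0, 0, -1.2, 0]]]'

```text
time_s: 13.47
position: [0.5524, 0.1942, 0.2775]
tcp_rot: [[-0.0, 1.0, -0.001], [-0.0, -0.001, -1.0], [-1.0, -0.0, 0.0]]
force: [-0.2, -0.9, 0.2]
opening: 0.074
```

>>> step_arm --motion '[[[0, 0, 0, 0, 0, -0.5, 0], [0, 0, 0, 0, 0, -1, 0], [0, 0, 0, 0, 0, -1, 0]]]'

```text
time_s: 13.72
position: [0.5524, 0.1942, 0.2771]
tcp_rot: [[0.0, 1.0, -0.001], [0.0, -0.001, -1.0], [-1.0, 0.0, -0.0]]
force: [-1.4, -0.6, 4.0]
opening: 0.077
```

Upward force appears right at the expected seating height (0.277), so I open and rise.

>>> step_arm --motion '[[[0, 0, 0, 0, 0, 0.5, 25], [0, 0, 0, 0, 0, 1, 25], [0, 0, 0, 0, 0, 1, 25], [0, 0, 0, 0, 0, 1, 25], [0, 0, 0, 0, 0, 1, 25], [0, 0, 0, 0, 0, 15, 25], [0, 0, 0, 0, 0, 40, 25], [0, 0, 0, -20, 0, 70, 25], [0, 0, 0, -50, 0, 95, 25], [0, 0, 0, -55, 0, 100, 25], [0, 0, 0, -55, 0, 100, 25], [0, 0, 0, -55, 0, 100, 25]]]'

```text
time_s: 14.72
position: [0.4976, 0.1943, 0.3767]
tcp_rot: [[0.002, 1.0, -0.0], [0.0, -0.0, -1.0], [-1.0, 0.002, -0.0]]
force: [0.9, 0.5, 0.2]
opening: 0.296
```

Run:
```python
from rig import bot
from m import *
s=bot.read_state(); print(s["position"],s["force"],s["opening"])
c=bot.capture("wrist"); cv2.imwrite("pics/w11.png",c["frame"][:,:,::-1]); np.savez("pics/w11.npz",**c)
c2=bot.capture("scene"); cv2.imwrite("pics/s11.png",cv2.resize(c2["frame"][170:250,340:450,::-1],None,fx=6,fy=6,interpolation=cv2.INTER_CUBIC)); np.savez("pics/s11.npz",**c2)
p,fl,fe=pin(c,(285,125,350,200)); print(p,fl,fe); print("pin",plane(c,*p[0],.101),"fl",plane(c,*fl,.092))
```

```text
[0.4976 0.1943 0.3767] [0.8768 0.4721 0.157 ] 0.2958928248982895
(array([317.32  , 156.7086]), array([310, 150,  15,  15, 175], dtype=int32)) (317.07452165156093, 155.17220543806647) ((317.1335144042969, 155.1997528076172), (34.9749755859375, 35.154659271240234), 179.79721069335938)
pin [0.5524 0.1943 0.101 ] fl [0.5525 0.1945 0.092 ]
```

View pics/w11.png

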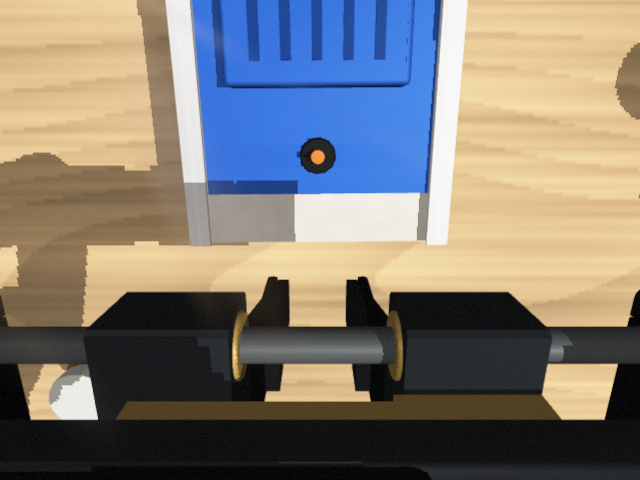

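View pics/s11.png

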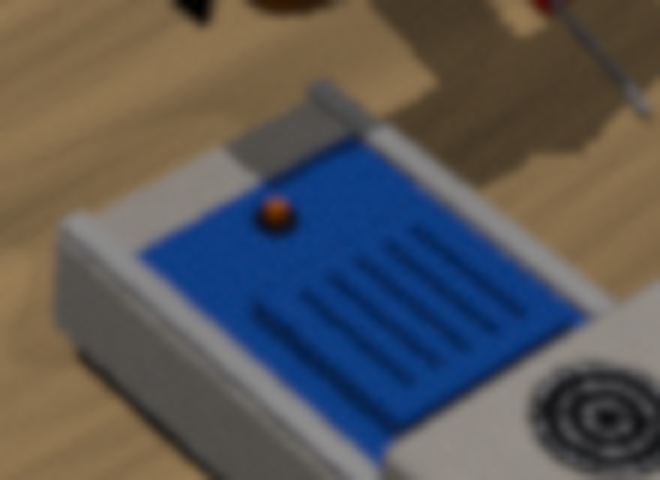

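The rivet's head sits at (317,156), flat on the cover and centred on the hole, with the pin still raised. Closing the gripper and going above the pin.

>>> step_arm --motion '[[[0, 0, 0, 20, 0, -10, 0], [0, 0, 0, 40, 0, -25, 0], [0, 0, 0, 55, 0, -45, 0], [0, 0, 0, 55, 0, -62, 0], [0, 0, 0, 55, 0, -72, 0], [0, 0, 0, 55, 0, -77, 0], [0, 0, 0, 55, 0, -77, 0], [0, 0, 0, 55, 0, -77, 0], [0, 0, 0, 55, 0, -77, 0]]]'

```text
time_s: 15.57
position: [0.5525, 0.1944, 0.3003]
tcp_rot: [[0.001, 1.0, -0.0], [0.0, -0.0, -1.0], [-1.0, 0.001, -0.0]]
force: [-0.8, 0.2, 0.2]
opening: 0.004
```

Run:
```python
from rig import bot
from m import *
s=bot.read_state(); print(s["position"],s["force"],s["opening"])
c=bot.capture("wrist"); cv2.imwrite("pics/w12.png",cv2.resize(c["frame"][200:420,200:440,::-1],None,fx=2.6,fy=2.6))
```

```text
[0.5525 0.1944 0.3003] [-0.7507  0.1733  0.1638] 0.004472364300420684
```

View pics/w12.png

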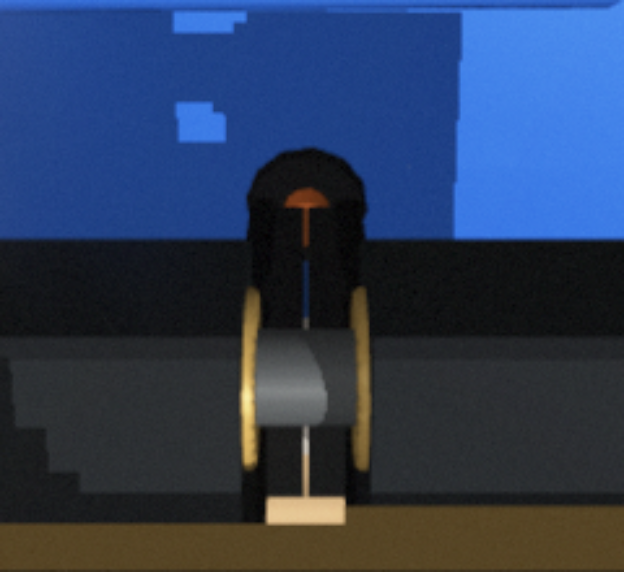

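The shut fingertips line up over the orange pin, with a hairline seam at its centre. Pressing slowly.

>>> step_arm --motion '[[[0, 0, 0, 0, 0, -4, 0], [0, 0, 0, 0, 0, -8, 0], [0, 0, 0, 0, 0, -12, 0], [0, 0, 0, 0, 0, -14, 0], [0, 0, 0, 0, 0, -15, 0], [0, 0, 0, 0, 0, -15, 0]]]'

```text
time_s: 16.12
position: [0.5522, 0.1942, 0.2841]
tcp_rot: [[-0.001, 1.0, -0.001], [-0.0, -0.001, -1.0], [-1.0, -0.001, 0.0]]
force: [-0.0, -0.1, 0.1]
opening: 0.004
```

>>> step_arm --motion '[[[0, 0, 0, 0, 0, -1, 0], [0, 0, 0, 0, 0, -2, 0], [0, 0, 0, 0, 0, -2, 0]]]'

```text
time_s: 16.37
position: [0.5525, 0.1942, 0.2831]
tcp_rot: [[0.0, 1.0, -0.001], [0.0, -0.001, -1.0], [-1.0, 0.0, -0.0]]
force: [-1.1, 0.7, 3.1]
opening: 0.007
```

Contact. The tip is at about 0.101 m, as expected.

>>> step_arm --motion '[[[0, 0, 0, 0, 0, -0.5, 0], [0, 0, 0, 0, 0, -1, 0], [0, 0, 0, 0, 0, -1.5, 0], [0, 0, 0, 0, 0, -2, 0]]]'

```text
time_s: 16.7
position: [0.5525, 0.1943, 0.2826]
tcp_rot: [[0.001, 1.0, -0.0], [0.0, -0.0, -1.0], [-1.0, 0.001, -0.0]]
force: [-3.4, -0.8, 12.7]
opening: 0.002
```

>>> step_arm --motion '[[[0, 0, 0, 0, 0, -0.5, 0], [0, 0, 0, 0, 0, -1, 0], [0, 0, 0, 0, 0, -1.5, 0], [0, 0, 0, 0, 0, -2, 0]]]'

```text
time_s: 17.03
position: [0.5524, 0.1943, 0.2811]
tcp_rot: [[0.002, 1.0, -0.0], [0.0, -0.0, -1.0], [-1.0, 0.002, -0.0]]
force: [-3.5, -1.6, 15.6]
opening: 0.008
```

>>> step_arm --motion '[[[0, 0, 0, 0, 0, -0.5, 0], [0, 0, 0, 0, 0, -1, 0], [0, 0, 0, 0, 0, -1.5, 0], [0, 0, 0, 0, 0, -2, 0]]]'

```text
time_s: 17.37
position: [0.5524, 0.1943, 0.2792]
tcp_rot: [[0.002, 1.0, -0.0], [0.0, -0.0, -1.0], [-1.0, 0.002, -0.0]]
force: [-4.4, -0.9, 15.6]
opening: 0.007
```

>>> step_arm --motion '[[[0, 0, 0, 0, 0, -0.5, 0], [0, 0, 0, 0, 0, -1, 0], [0, 0, 0, 0, 0, -1.5, 0], [0, 0, 0, 0, 0, -2, 0]]]'

```text
time_s: 17.7
position: [0.5524, 0.1943, 0.2772]
tcp_rot: [[0.002, 1.0, -0.0], [0.0, -0.0, -1.0], [-1.0, 0.002, -0.0]]
force: [-4.2, -0.4, 15.8]
opening: 0.005
```

>>> step_arm --motion '[[[0, 0, 0, 0, 0, -0.5, 0], [0, 0, 0, 0, 0, -1, 0], [0, 0, 0, 0, 0, -1.5, 0], [0, 0, 0, 0, 0, -2, 0]]]'

```text
time_s: 18.03
position: [0.5524, 0.1943, 0.2752]
tcp_rot: [[0.002, 1.0, -0.0], [0.0, -0.0, -1.0], [-1.0, 0.002, -0.0]]
force: [-4.0, -0.9, 16.2]
opening: 0.009
```

>>> step_arm --motion '[[[0, 0, 0, 0, 0, -0.5, 0], [0, 0, 0, 0, 0, -1, 0], [0, 0, 0, 0, 0, -1.5, 0]]]'

```text
time_s: 18.28
position: [0.5524, 0.1943, 0.2737]
tcp_rot: [[0.002, 1.0, -0.0], [0.0, -0.0, -1.0], [-1.0, 0.002, -0.0]]
force: [-3.9, -0.3, 16.5]
opening: 0.006
```

>>> step_arm --motion '[[[0, 0, 0, 0, 0, -0.5, 0], [0, 0, 0, 0, 0, -1, 0], [0, 0, 0, 0, 0, -1.5, 0]]]'

```text
time_s: 18.53
position: [0.5524, 0.1943, 0.2725]
tcp_rot: [[0.002, 1.0, -0.0], [0.0, -0.0, -1.0], [-1.0, 0.002, -0.0]]
force: [-4.3, -1.3, 18.2]
opening: 0.005
```

>>> step_arm --motion '[[[0, 0, 0, 0, 0, -0.4, 0], [0, 0, 0, 0, 0, -0.8, 0], [0, 0, 0, 0, 0, -1, 0]]]'

```text
time_s: 18.78
position: [0.5524, 0.1943, 0.2718]
tcp_rot: [[0.002, 1.0, -0.0], [0.0, -0.0, -1.0], [-1.0, 0.002, -0.0]]
force: [-4.5, -1.5, 20.2]
opening: 0.004
```

>>> step_arm --motion '[[[0, 0, 0, 0, 0, -0.4, 0], [0, 0, 0, 0, 0, -0.8, 0], [0, 0, 0, 0, 0, -1, 0]]]'

```text
time_s: 19.03
position: [0.5524, 0.1943, 0.271]
tcp_rot: [[0.002, 1.0, -0.0], [0.0, -0.0, -1.0], [-1.0, 0.002, -0.0]]
force: [-5.3, -1.3, 21.0]
opening: 0.007
```

The force has risen past the pin's 16 N to 21 N, so the pin has stopped and the unit is now sinking on its springs. Easing off and looking.

>>> step_arm --motion '[[[0, 0, 0, 0, 0, 3, 0], [0, 0, 0, 0, 0, 6, 0], [0, 0, 0, 0, 0, 10, 0], [0, 0, 0, 0, 0, 15, 0], [0, 0, 0, 0, 0, 40, 0], [0, 0, 0, -20, 0, 70, 0], [0, 0, 0, -50, 0, 100, 0], [0, 0, 0, -55, 0, 110, 0], [0, 0, 0, -55, 0, 110, 0], [0, 0, 0, -55, 0, 110, 0], [0, 0, 0, -55, 0, 110, 0], [0, 0, 0, -55, 0, 110, 0]]]'

```text
time_s: 20.03
position: [0.4981, 0.1941, 0.3761]
tcp_rot: [[-0.002, 1.0, -0.001], [-0.0, -0.001, -1.0], [-1.0, -0.002, 0.0]]
force: [-0.3, 0.6, -0.3]
opening: 0.002
```

Run:
```python
from rig import bot
from m import *
s=bot.read_state(); print(s["position"],s["force"],s["opening"])
c=bot.capture("wrist"); np.savez("pics/w13.npz",**c); a=cv2.resize(c["frame"][90:260,210:430,::-1],None,fx=3.4,fy=3.4,interpolation=cv2.INTER_CUBIC); cv2.imwrite("pics/w13.png",a)
c2=bot.capture("scene"); cv2.imwrite("pics/s13.png",cv2.resize(c2["frame"][170:250,340:450,::-1],None,fx=6,fy=6,interpolation=cv2.INTER_CUBIC)); np.savez("pics/s13.npz",**c2)
p,fl,fe=pin(c,(285,125,350,205)); print(p,fl,fe); print("pin",plane(c,*p[0],.093),"fl",plane(c,*fl,.092))
```

```text
[0.4981 0.1941 0.3761] [-0.3167  0.6166 -0.3477] 0.0019862342555544846
(array([316.4601, 154.9816]), array([310, 148,  14,  15, 163], dtype=int32)) (316.4719764011799, 154.39724680432644) ((316.476318359375, 154.41758728027344), (35.308956146240234, 35.55303955078125), 162.0838623046875)
pin [0.5524 0.1945 0.093 ] fl [0.5526 0.1945 0.092 ]
```

View pics/w13.png

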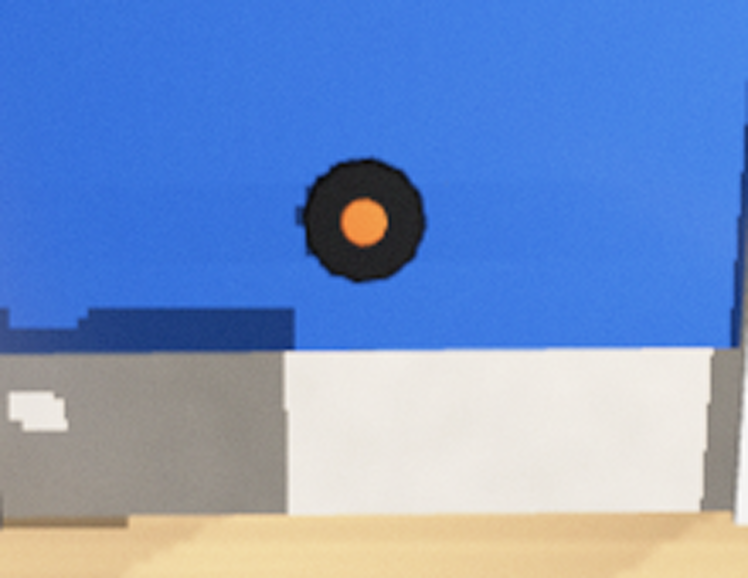

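View pics/s13.png

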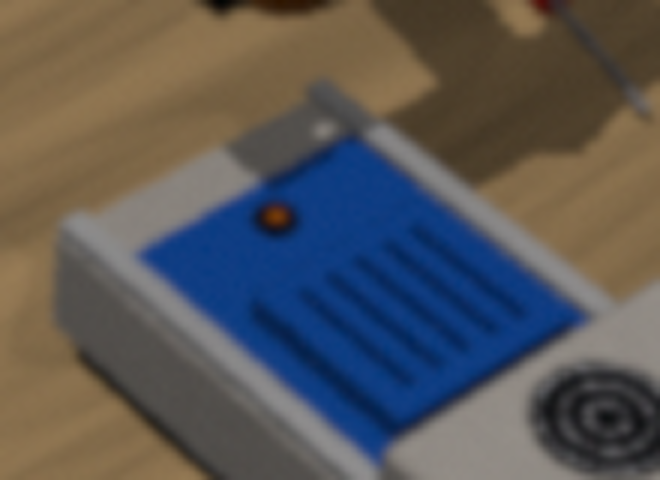

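The pin now looks level with the head (orange at (316,155), head centre at (316,154)). I'll measure how much of it still stands up, if any.

Run:
```python
from m import *
def proj(c,p):
    q=np.linalg.inv(c["cam_to_world"])@np.r_[p,1]; return np.array([c["fx"]*q[0]/q[2]+c["cx"],c["fy"]*q[1]/q[2]+c["cy"]])
for n in ("w11","w13"):
    c=dict(np.load(f"pics/{n}.npz")); p,fl,fe=pin(c,(285,125,350,205)); 
    X=plane(c,*fe[0],.0915); d=(proj(c,X+[0,0,.01])-proj(c,X))
    print(n,"px per 10mm",d,"pin-fl",p[0]-np.array(fe[0]),"rise over eff flange mm",10*(p[0]-np.array(fe[0]))[1]/d[1])
    print("depth",c["range_z"][int(p[0][1])-1:int(p[0][1])+2,int(p[0][0])-1:int(p[0][0])+2].mean(), c["range_z"][int(p[0][1]),int(p[0][0])-12:int(p[0][0])+13])
s=[dict(np.load(f"pics/{k}.npz")) for k in("s11","s13")]
for c in s:
    f=c["frame"].astype(int); h=hsv(c); B,_=blobs((h[...,0]<18)&(h[...,1]>150),(376,194,396,216),3); print(B, proj(c,np.array([.5525,.1944,.1015])),proj(c,np.array([.5525,.1944,.093])))
    if B: print(tri(c,B[0][0],dict(np.load("pics/w11.npz" if c is s[0] else "pics/w13.npz")),(317.32,156.71) if c is s[0] else (316.46,154.98)))
```

```text
w11 px per 10mm [0.0123 1.4432] pin-fl [0.1865 1.5088] rise over eff flange mm 10.45488512111321
depth 0.2528486 [0.261  0.2595 0.26   0.2598 0.2588 0.2599 0.2517 0.2528 0.2536 0.253
 0.2522 0.2529 0.2541 0.2527 0.2519 0.2528 0.253  0.2527 0.254  0.2524
 0.2597 0.2609 0.2596 0.2594 0.2598]
w13 px per 10mm [-0.0045  1.4757] pin-fl [-0.0162  0.564 ] rise over eff flange mm 3.822006890236798
depth 0.25898266 [0.2591 0.2596 0.2593 0.2598 0.2593 0.2598 0.2585 0.2585 0.2582 0.2584
 0.2572 0.2592 0.2592 0.2591 0.2584 0.2598 0.2583 0.2588 0.2577 0.2586
 0.2591 0.2599 0.2581 0.2579 0.2588]
[(array([385.5, 205.2]), array([384, 204,   4,   3,  10], dtype=int32))] [386.226  203.2533] [385.9588 205.3328]
(array([0.5514, 0.1941, 0.0927]), np.float64(0.0006874122090802108))
[(array([385.5, 205.8]), array([384, 205,   4,   3,  10], dtype=int32))] [386.226  203.2533] [385.9588 205.3328]
(array([0.5518, 0.1942, 0.0905]), np.float64(0.0009425396249326566))
```

Run:
```python
from rig import bot
from m import *
def an(c):
    p,fl,fe=pin(c,(285,125,350,205)); h=c["range_z"]; T=c["cam_to_world"]
    vv,uu=np.mgrid[0:480,0:640]; Z=(np.linalg.norm([0])+T[2,0]*(uu-c["cx"])/c["fx"]*h+T[2,1]*(vv-c["cy"])/c["fy"]*h+T[2,2]*h+T[2,3])
    r=np.hypot(uu-p[0][0],vv-p[0][1]); rf=np.hypot(uu-fe[0][0],vv-fe[0][1]); 
    f=(rf<14)&(r>9.5); g=(rf>22)&(rf<35)
    return [round(1000*np.median(Z[m]),2) for m in (r<5,f,g)]
print("before",an(dict(np.load("pics/w11.npz"))),"after",an(dict(np.load("pics/w13.npz"))))
for i in range(4): print(an(bot.capture("wrist")))
```

```text
before [np.float64(99.65), np.float64(92.15), np.float64(88.14)] after [np.float64(92.46), np.float64(92.15), np.float64(88.11)]
[np.float64(92.4), np.float64(92.12), np.float64(88.12)]
[np.float64(92.38), np.float64(92.09), np.float64(88.13)]
[np.float64(92.48), np.float64(92.17), np.float64(88.13)]
[np.float64(92.43), np.float64(92.15), np.float64(88.14)]
```

The depth readings put the pin 0.3 mm above the head (it stood 7.5 mm before) and the head 4.0 mm above the sheet. That is flush and seated. A last look over the bench comes before I hand in.

Run:
```python
from rig import bot
from m import *
c=bot.capture("scene"); cv2.imwrite("pics/s14.png",c["frame"][:,:,::-1])
w4=dict(np.load("pics/w4.npz")); w=bot.capture("wrist")
for c in (w4,w):
    h=hsv(c); bl=(h[...,0]>95)&(h[...,0]<125)&(h[...,1]>110)
    r=np.where(bl[150:230,370])[0]+150; print("cover front edge",plane(c,370,r[-1]+.5,.089))
```

```text
cover front edge [0.5276 0.1571 0.089 ]
cover front edge [0.5275 0.1587 0.089 ]
```

View pics/s14.png

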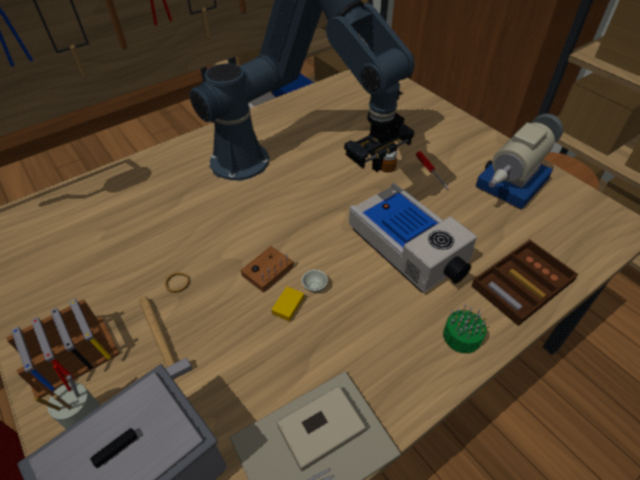

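The cover is still home (its front edge has not moved), everything else on the bench is in its place, and the arm is clear. Handing in.

Run:
```python
from rig import bot
print(bot.hand_in()); print(bot.read_state()["time_s"])
```

```text
the job is handed in; nothing more can be done
None
the job is handed in; nothing more can be done
```

The cover is fully home, the orange-pinned rivet is seated through its hole, and the pin is pressed flush. I handed the job in at about 20.5 s of robot time.

- **Cover:** I slid it about 32 mm with shut fingertips. It moved at about 4.5 N, and I stopped at 9 N once the fingertip no longer advanced. Its front edge read x = 0.5275 m at the end and 0.5276 m before the rivet went in.
- **Rivet:** It went in with hardly any force, and I let go at about 4 N when the head met the cover. The head's top measures 4.0 mm above the sheet, matching its 4 mm thickness.
- **Pin:** It moved at about 16 N, and I stopped at 21 N once the force rose further. It now stands 0.3 mm above the head by depth camera, against 7.5 mm before.
- **Rest of the bench:** In the last scene view nothing else had moved, and the old rivet is still in the holder.

**Checks that disagreed:**
- **Unit's sink under the press:** It sank only about 4 mm at 21 N, where the text's range suggests 8 to 9 mm. I relied on the depth reading and the force rise instead.
- **Heights from the far cameras:** Triangulated heights came out 2 to 8 mm low, so I used the wrist camera for the rivet and the stated sheet height for the hole.

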